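# Load and close the bench drying cabinet

### The job

Lay the square iron candle sleeve and the flat iron scroll bracket side by side, both lying flat and not on one another, in the pulled-out tray of the little drying cabinet. Then push the tray fully home, and only after that swing the cabinet door shut until it seats on its catch. Leave the round sleeve, the pliers and the glass shade where they are.

Things in the scene. Friction and masses are not known exactly. Their poses are not given: they have to be found in the camera images.
- cab: white sheet-metal drying cabinet standing fixed on the bench: 210 deep, 270 wide, 125 high. Origin: foot of its front face, centre. Its x axis points into the cabinet (the open front faces its -x), y to its left side, z up. The front opening is 240 wide, from 28 to 113 above the bench. It stands in a different place and yaw each time.
- tray (a joint): how far the tray is pulled out of the cabinet (m): 0 = fully home, its front plate flush with the cabinet's front; 0.175 = end of travel. Slides along the cabinet's -x as it grows; stays where it is left (about 2 N of friction)
- tray_in (a point): centre of the tray's inner floor (34 mm above the bench), axes as the cabinet's. Bare aluminium tray, inside 155 (x) by 210 (y), 5 mm walls, 20 mm high at the sides and back; the front plate (-x side) reaches 54 above the inner floor
- tray_front (a point): centre of the outer face of the tray's front plate, 74 mm above the bench (the plate is 220 wide and reaches from 30 to 88 mm above the bench; no handle): push here along the cabinet's +x
- door (a joint): angle of the cabinet door (rad): 0 = shut on the catch, 1.57 = square to the front, 1.95 = end of travel. The last 0.08 rad has to be pressed past a sprung roller catch (about 10 N at the middle of the door), which then holds it at 0. It stays where it is left
- door_hinge (a point): door's upright hinge axis, at mid height of the door (71 mm above the bench) and mid thickness, at the cabinet's front left edge. Axes turn with the door: it runs 266 along its own -y; its outer face looks to its own -x. White panel 12 thick, 24 to 118 mm above the bench; knob (24 across, 26 out) on the outer face and striker ball (28 out) on the inner face, about 240 from the hinge
- door_face (a point): point on the door's outer face, 170 mm from the hinge, at mid height (71 mm above the bench); a place to push. Axes as door_hinge
- sleeve: square black iron candle sleeve lying on the bench: bar 110 long (its x) by 42 by 42, with a brass nipple 12 across and 12 long on its +x end. Origin at the bar's centre. About 0.35 kg. To be loaded
- scroll: flat black iron S-scroll bracket lying flat on the bench: 124 long (x), 76 wide (y), 24 high (z); 8 mm thick bar standing on edge. The straight middle (64 long along its x) is free on both sides for a grasp across y; beyond it the +x end curls to +y and the -x end to -y. Origin at the middle of the straight part, at mid height. About 0.22 kg. To be loaded
- round_sleeve: bystander: round black iron sleeve standing upright, 48 across, 70 high. Origin: centre of its foot
- pliers: bystander: pliers with orange grips lying flat, about 165 long (x, handles to -x), 50 wide, 16 high. Origin: at the joint, on the bench
- shade: bystander: open glass lamp shade standing on the bench, 110 across, 150 high. Origin: centre of its foot
Things that resemble listed ones, but are neither listed nor needed, are in the scene too. What is shaped like the scroll but pink or yellow is not meant.

How it is judged:
By the outcome, as a careful person would: the job done as asked, in the order asked, and still so for the second after the job is handed in, with the robot touching nothing.
It also fails if it takes over 72 s, if anything falls off the work surface, if the arm or the gripper's body presses on something with over 40 N, if the wrist force passes 120 N, or if a joint passes its speed limit or range.

### The arm

A 7-joint arm with a two-finger parallel gripper is mounted at the origin on the work surface. World frame = base frame: x ahead of the robot, y to its left, z up, the work surface at z = 0. Lengths are in m, angles in rad, forces in N, time in s.
With the tool pointing down it reaches from about 0.4 to 0.875 m from the base axis. Payload 19.3 kg.
Tool frame: the origin (TCP) lies on the centre line of the jaws, within the pads' length; the fingertips stand 14 mm ahead of it and the grasp point (between the pads) lies 5 mm behind it; z points along the fingers, y is the line along which they close (so a half turn about z gives the same grasp; the last joint's range is limited). The gripper opens to 85 mm and grips with 20 to 120 N. Pads are 22 mm wide; open, the fingers measure 114 mm over their backs; the gripper's body (76 mm by 85 mm) begins 54 mm behind the grasp point. The pads swing forward as they close: fully open they stand 13 mm farther back than shut.
Start: joints at [1.235, 0.521, -0.036, 1.599, 0.021, 1.021, -0.113], TCP at [0.164, -0.603, 0.245] pointing down, gripper open.
Joint ranges: [-2.91, 2.91], [-0.3, 2.13], [-1.5, 1.42], [0.17, 2.43], [-1.26, 4.41], [0.16, 1.93], [-2.52, 2.52]. Speed limits (rad/s): [1.89, 1.89, 2.39, 2.39, 3.01, 3.01, 3.01].

### API

Orientations are given as [roll, pitch, yaw] about the fixed x, y, z axes, in that order (R = Rz(yaw) Ry(pitch) Rx(roll)).
In Python, from workcell import bot, grab_frame, regions_of gives the robot as it stands. The module is installed in compiled form; this text tells all that it offers.
- The arm moves only by the tool play_rows, never from a script. Its argument "plan" is a list of rows, each a list of 3 entries, a list of its own where there are three numbers: the shift along the tool's x, y, z in units of 2.5 cm (1.0 is 2.5 cm), then the turn, a rotation vector about the tool's x, y, z in units of 0.15 rad (1.0 is 0.15 rad), then the closure, from -1 (fully open) to 1 (shut). In form: [[[tx, ty, tz], [rx, ry, rz], jaw], ...]. A call has 1 to 20 rows; each row shifts and turns the commanded pose from where the row before left it, along the tool's axes as they then stand; what a row does not reach is not made up. A row lasts 1/8 s, in which the tool goes at most 62.5 mm and 10.7 degrees, less where a joint would pass 70% of its speed; a pose out of reach is approached as far as the arm can. A call with a number of a shift or a turn outside -1 to 1 is refused whole. A call with a gripper value outside its range is refused whole. The fingers move at their own pace and stop on an object; "newtons" is the grip in N (left out, the last holds). Time passes only in rows, so rows that do not move let the fingers close. It gives the time, the measured TCP pose, the force, the opening and the grip force at its end, in the units of the state.
- bot.observe(): the state, without advancing time (a new reading comes with each control period).
- grab_frame(name): name is "scene" or "top"; returns a dict with "pixels" (480x640x3 uint8, red, green, blue), "depth" (480x640 float32, m along the optical axis (not along the pixel's ray), 0 where there is no reading), "camera_matrix" (3x3 intrinsics, pixels), "distortion" ([k1, k2, p1, p2, k3] as OpenCV has them; the pictures are not rectified), "R" (3x3) and "t" (3): a world point X has camera coordinates R X + t. Camera axes: x right, y down, z forward; pixel columns grow to the right and rows downward; lengths in m; the calibration is good to about 2 mm. A picture is of the moment at which its call begins.
- bot.job_done(): hands the job in; it is judged then, once.
Trained networks look in the newest picture that a camera, given by its name, has taken for a name from the list of things; names that differ only in an ending like _2 or _b are one class to them, and where a whole thing is asked for, a point or a joint stands for the part that bears it (a point fixed in the world has none). Each returns a list of dicts, best first, with "p" (0 to 1); they miss things now and then, are a little off and sometimes report something else, mostly with a low value. They report only what shows in the picture. A call takes as long as a camera call. They do not tell look-alikes from the thing itself.
- regions_of(thing, camera): "mask" (480x640 bool, what is visible of it) and "box" ([left, top, right, bottom] in pixels, round what is visible of it).
The state is a dict: "clock": time; "qpos": joint angles; "qd": joint speeds; "joint_efforts": joint torques, N m; "position": TCP position; "tool_rot": TCP orientation; "force": force on the tool from outside, world axes, zero at the start; "moment": the same for the moment, N m; "grip_width": finger opening in m; "finger_force": force on a finger pad.
Only numpy, scipy, OpenCV 4.12 (cv2) and the standard library are available. Lean on these libraries where they do the work, as an engineer would, in place of code of your own. Each camera call takes 0.05 s, during which the arm holds its last target. There are 200 camera calls.

## Working session

There is one attempt and no reset: what is moved stays moved. The work goes in short steps, Python scripts to look and compute and a tool call to move; the robot and the scene stay as the last step left them, time stands still between calls to the robot, and variables do not carry over. Pictures are saved under pics/ and viewed, at most 10 in all, crops included, and the job is handed in when it is done.

Besides the shell and the picture viewer there is one more tool, called after "Call:" as a command line: name --argument value ..., lists and objects as JSON in quotes. play_rows: Moves the arm, as the interface text tells. Its arguments: {"type":"object","properties":{"plan":{"type":"array"},"newtons":{"type":"number"}},"required":["plan"]}

```bash
mkdir -p pics; cat > h.py <<'E'
import numpy as np, cv2
from workcell import bot, grab_frame, regions_of
def cloud(f):
    d=f["depth"];K=f["camera_matrix"];D=np.array(f["distortion"])
    v,u=np.mgrid[0:480,0:640]
    p=cv2.undistortPoints(np.stack([u,v],-1).reshape(-1,1,2).astype(float),np.array(K),D).reshape(480,640,2)
    X=np.dstack([p*d[...,None],d])
    W=(X-np.array(f["t"]))@np.array(f["R"])
    W[d==0]=np.nan
    return W
def proj(f,P):
    r,_=cv2.Rodrigues(np.array(f["R"])); return cv2.projectPoints(np.array(P,float).reshape(-1,1,3),r,np.array(f["t"],float),np.array(f["camera_matrix"]),np.array(f["distortion"]))[0].reshape(-1,2)
def save(f,n): cv2.imwrite("pics/"+n,f["pixels"][...,::-1])
E
python3 - <<'E'
from h import *
s=bot.observe();print({k:np.round(v,3) for k,v in s.items()})
for c in ("scene","top"):
    f=grab_frame(c);save(f,c+"0.png");W=cloud(f);np.savez(c+"0.npz",W=W,px=f["pixels"])
    print(c,"cam at",np.round(-np.array(f["R"]).T@f["t"],2))
    for t in ("cab","tray","door","sleeve","scroll","round_sleeve","pliers","shade"):
        for r in regions_of(t,c):
            w=W[r["mask"]]; print(t,round(r["p"],2),r["box"],r["mask"].sum(),np.round(np.nanmedian(w,0),3),np.round(np.nanpercentile(w[:,2],[5,95]),3) )
E
```

```text
{'clock': np.float64(0.0), 'qpos': array([ 1.235,  0.522, -0.036,  1.6  ,  0.021,  1.021, -0.113]), 'qd': array([ 0.001,  0.   ,  0.001,  0.002, -0.001,  0.001,  0.001]), 'joint_efforts': array([-1.0000e-03, -9.2713e+01,  1.9800e+00, -3.6995e+01,  1.8000e-02,
        8.0000e-03, -0.0000e+00]), 'position': array([ 0.164, -0.603,  0.245]), 'tool_rot': array([-3.141,  0.   ,  0.266]), 'force': array([ 0.052, -0.046, -0.523]), 'moment': array([ 0.018, -0.003,  0.007]), 'finger_force': np.float64(0.0), 'grip_width': np.float64(0.085)}
scene cam at [ 1.48 -0.67  1.06]
cab 0.89 [334.2, 146.0, 520.2, 335.3] 18002 [0.753 0.07  0.106] [0.017 0.126]
cab 0.47 [335.6, 183.9, 425.1, 248.1] 3003 [0.516 0.087 0.037] [0.03  0.084]
tray 0.58 [338.4, 182.4, 427.8, 253.2] 3098 [0.515 0.087 0.037] [0.029 0.084]
door 0.84 [401.1, 143.4, 457.0, 209.1] 1554 [0.513 0.238 0.085] [0.031 0.117]
door 0.24 [334.1, 180.4, 431.5, 253.9] 3108 [0.516 0.087 0.037] [0.029 0.085]
sleeve 0.88 [223.3, 285.3, 273.3, 316.8] 1290 [ 0.613 -0.329  0.038] [0.004 0.044]
scroll 0.9 [154.6, 285.0, 210.0, 323.5] 836 [ 0.514 -0.457 
[... 905 characters left out ...]
87 [0.518 0.241 0.093] [0.027 0.12 ]
sleeve 0.62 [377.9, 204.6, 423.9, 235.2] 778 [ 0.6   -0.323  0.041] [0.003 0.046]
scroll 0.93 [423.9, 241.5, 472.6, 262.0] 248 [ 0.512 -0.436  0.023] [0.01  0.028]
scroll 0.7 [454.2, 183.4, 475.8, 234.0] 420 [ 0.636 -0.5    0.022] [0.002 0.027]
scroll 0.68 [500.5, 244.2, 525.3, 297.7] 455 [ 0.461 -0.63   0.021] [0.001 0.027]
scroll 0.65 [433.8, 290.7, 475.6, 316.3] 309 [ 0.373 -0.483  0.023] [0.006 0.027]
round_sleeve 0.84 [374.0, 270.6, 397.2, 289.5] 308 [ 0.44  -0.275  0.07 ] [0.019 0.074]
round_sleeve 0.35 [197.1, 189.5, 291.2, 255.2] 5427 [0.581 0.092 0.035] [0.03  0.056]
pliers 0.62 [117.5, 244.4, 145.6, 301.4] 732 [0.444 0.395 0.013] [-0.001  0.018]
```

View pics/scene0.png

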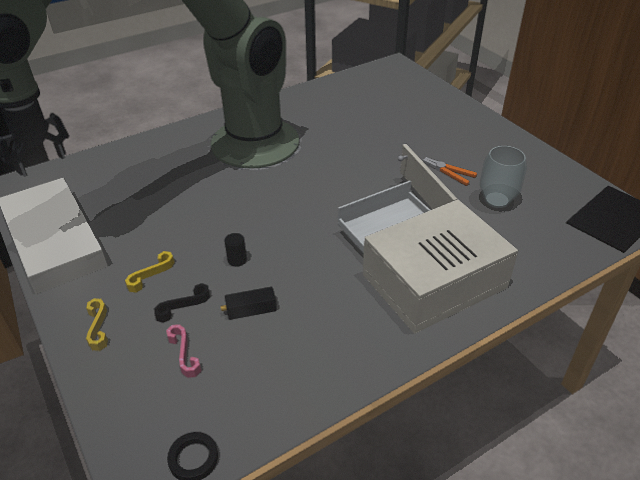

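View pics/top0.png

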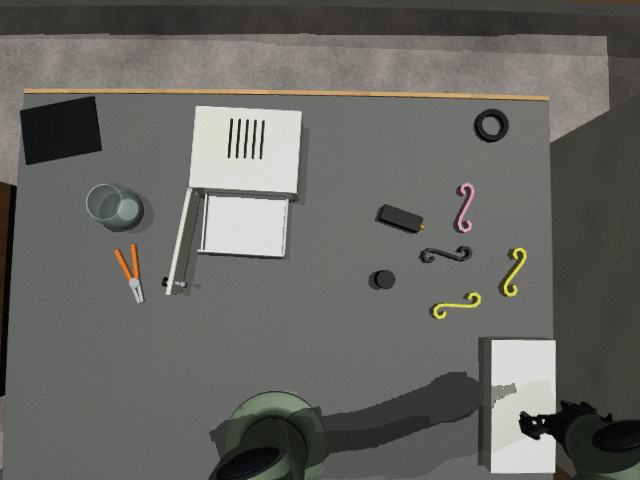

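Top view: the black scroll is at (447,255). Its look-alikes are pink (465,207), yellow (514,272) and yellow (457,306), plus a black ring (491,125). The square sleeve with the brass nipple is at (401,219), and the black round one at (383,279) is the bystander. I choose the black S at (447,255) and the bar at (401,219), and will check both in a crop while fitting poses.

```bash
cat > fit.py <<'E'
from h import *
def rect(P):
    (c,wh,a)=cv2.minAreaRect(P[:,:2].astype(np.float32)); return np.round(c,4),np.round(wh,4),round(a,2)
E
python3 - <<'E'
from fit import *
px=np.load("top0.npz")["px"]; cv2.imwrite("pics/crop.png",cv2.resize(px[170:330,360:540],None,fx=4,fy=3.7,interpolation=cv2.INTER_CUBIC)[...,::-1])
for c in("top","scene"):
    W=np.load(c+"0.npz")["W"];P=W.reshape(-1,3);G=np.load(c+"0.npz")["px"].reshape(-1,3).astype(int)
    def box(x0,x1,y0,y1,z0,z1,dark=False):
        m=(P[:,0]>x0)&(P[:,0]<x1)&(P[:,1]>y0)&(P[:,1]<y1)&(P[:,2]>z0)&(P[:,2]<z1)
        if dark: m&=(G.max(1)<75)
        return P[m]
    print(c)
    q=box(.5,.7,-.42,-.22,.036,.06);print("sleeve",len(q),rect(q),np.median(q[:,2]))
    q=box(.43,.6,-.56,-.37,.014,.035,True);print("scroll",len(q),rect(q),np.percentile(q[:,2],[50,95]))
    c0=np.array(rect(q)[0])
    for r in(.03,.025):
        s=q[np.hypot(*(q[:,:2]-c0).T)<r][:,:2]; m=s.mean(0);u=np.linalg.svd(s-m)[2][0];print("mid",len(s),m,np.degrees(np.arctan2(u[1],u[0])),(s-m).std(0))
    q=box(.6,1,-.15,.3,.119,.14);print("cabtop",len(q),rect(q),np.median(q[:,2]))
    q=box(.35,.66,.13,.35,.09,.125);print("door",len(q),rect(q))
    q=box(.4,.66,-.1,.2,.075,.095);print("trayfront",len(q),rect(q))
    q=box(.4,.66,-.1,.2,.031,.037);print("trayfloor",len(q),rect(q))
    q=box(.4,.54,-.36,-.2,.06,.09);print("round",len(q),rect(q))
    q=box(.3,.6,.15,.3,.04,.08);print("knobs",len(q),rect(q))
E
```

```text
top
sleeve 640 (array([ 0.6023, -0.3221]), array([0.1085, 0.0426]), 70.86) 0.04165379942284746
scroll 290 (array([ 0.5426, -0.445 ]), array([0.1062, 0.1339]), 4.4) [0.02354013 0.02774122]
mid 8 [ 0.51595183 -0.43730483] 73.48908366304347 [0.00195711 0.00632502]
mid 0 [nan nan] 0.0 [nan nan]
cabtop 8778 (array([0.7296, 0.0889]), array([0.2825, 0.272 ]), 87.28) 0.12499265017101194
door 916 (array([0.5244, 0.1891]), array([0.1227, 0.2833]), 81.21)
trayfront 182 (array([0.5282, 0.0438]), array([0.1231, 0.2867]), 32.5)
trayfloor 3479 (array([0.5796, 0.0752]), array([0.2414, 0.1651]), 87.85)
round 261 (array([ 0.4402, -0.2782]), array([0.0453, 0.0443]), 26.04)
knobs 505 (array([0.4912, 0.2164]), array([0.0951, 0.2162]), 69.82)
scene
sleeve 720 (array([ 0.6044, -0.3255]), array([0.1093, 0.0469]), 70.56) 0.04089602984595503
scroll 491 (array([ 0.5178, -0.4353]), array([0.1586, 0.0886]), 67.98) [0.02184017 0.02605621]
mid 159 [ 0.51557199 -0.43293123] -101.77194918357701 [0.00754104 0.01654712]
mid 123 [ 0.51674586 -0.43445518] -106.79150009914683 [0.00601567 0.01337157]
cabtop 7834 (array([0.7335, 0.0837]), array([0.2804, 0.2715]), 87.62) 0.12386722763726161
door 753 (array([0.5297, 0.2124]), array([0.0884, 0.2907]), 76.0)
trayfront 381 (array([0.5313, 0.0418]), array([0.1256, 0.2935]), 31.1)
trayfloor 1165 (array([0.5812, 0.0752]), array([0.2441, 0.1681]), 87.01)
round 257 (array([ 0.4428, -0.2821]), array([0.0497, 0.0462]), 4.55)
knobs 802 (array([0.4882, 0.2006]), array([0.0928, 0.2107]), 79.25)<stdin>:14: RuntimeWarning: Mean of empty slice.
  ret = um.true_divide(
  ret = _var(a, axis=axis, dtype=dtype, out=out, ddof=ddof,
  arrmean = um.true_divide(arrmean, div, out=arrmean,
  ret = um.true_divide(
```

View pics/crop.png

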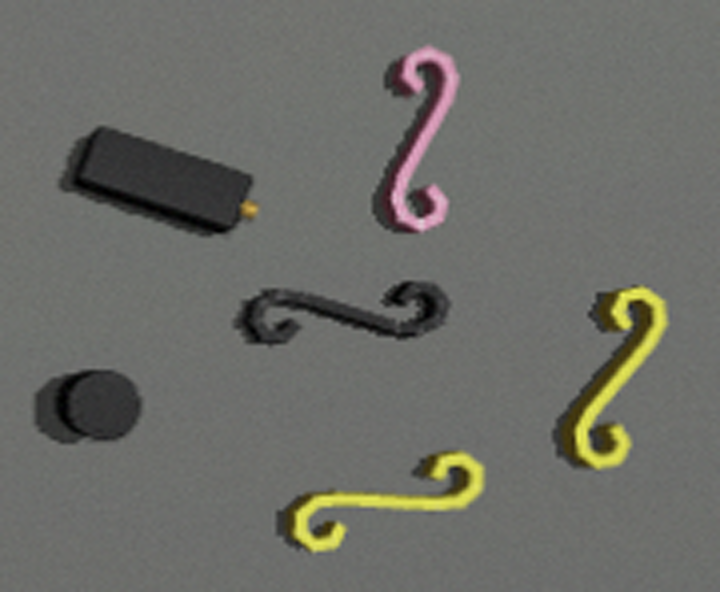

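The crop shows the square bar with its brass nipple on the right (250,210) and the black S (345,312). The straight part of the S runs from (275,297) to (400,330). Next I refine the poses of the cabinet and parts.

```bash
python3 - <<'E'
from fit import *
f=grab_frame("top");W=np.load("top0.npz")["W"];
m=((W[...,2]>.118)&(W[...,2]<.14)&(W[...,0]>.5)&(W[...,1]>-.2)&(W[...,1]<.35)).astype(np.uint8)
m=cv2.morphologyEx(m,cv2.MORPH_CLOSE,np.ones((7,7)));m=cv2.morphologyEx(m,cv2.MORPH_OPEN,np.ones((25,25)))
q=W[(m>0)&(W[...,2]>.118)];c,wh,a=rect(q);print("cab top",c,wh,a)
yaw=np.radians(a-90 if a>45 else a);
if abs(yaw)>.5: print("?")
ex=np.array([np.cos(yaw),np.sin(yaw)]);ey=np.array([-ex[1],ex[0]])
o=c-.105*ex;h=o+.135*ey;print("yaw",yaw,"origin",o,"hinge corner",h)
def loc(P):d=P[:,:2]-o;return np.c_[d@ex,d@ey,P[:,2]]
L=loc(W.reshape(-1,3))
d=L[(L[:,0]<-.03)&(L[:,0]>-.3)&(L[:,1]>.115)&(L[:,1]<.26)&(L[:,2]>.108)&(L[:,2]<.124)]
mm=np.median(d,0);u=np.linalg.svd(d[:,:2]-d[:,:2].mean(0),full_matrices=False)[2][0];u*=-np.sign(u[0]);print("door n",len(d),d[:,:2].mean(0),"dir",u,"angle",np.pi/2+np.arctan2(u[1],-u[0]))
t=L[(L[:,0]<-.0)&(L[:,0]>-.25)&(abs(L[:,1])<.11)]
for z0,z1 in((.03,.038),(.045,.058),(.078,.095)):
    k=t[(t[:,2]>z0)&(t[:,2]<z1)];print(z0,len(k),np.percentile(k[:,0],[1,5,50,95,99]),np.percentile(k[:,1],[1,50,99]))
def plane(uv,z):
    K=np.array(f["camera_matrix"]);p=cv2.undistortPoints(np.array([[uv]],float),K,np.array(f["distortion"])).ravel()
    R=np.array(f["R"]);C=-R.T@f["t"];r=R.T@np.array([*p,1]);return (C+r*(z-C[2])/r[2])[:2]
A=plane((428.75,250.3),.024);B=plane((460,259.2),.024);print("scroll",A,B,(A+B)/2,np.degrees(np.arctan2(*(A-B)[::-1])))
G=f["pixels"].astype(int).max(2);mk=((G<70)&(G>0)).astype(np.uint8)
# scroll by its true colour
s=W[235:270,420:478];print(G[253:257,440:452])
E
```

```text
cab top [0.7605 0.0829] [0.2726 0.2099] 87.7
yaw -0.04014257279586953 origin [0.65558459 0.08711384] hinge corner [0.66100238 0.22200508]
door n 549 [-0.14881819  0.15161591] dir [-0.99293677  0.11864476] angle 1.6897212124751062
0.03 3938 [-0.14991742 -0.14411229 -0.07680111 -0.0076544  -0.00165435] [-0.10208127  0.00044606  0.10391376]
0.045 239 [-0.15785599 -0.15124229 -0.07999274 -0.00908125 -0.00179524] [-0.10972134  0.10470695  0.10972145]
0.078 177 [-0.15783396 -0.15774665 -0.15542788 -0.15308455 -0.15288625] [-0.10729764 -0.00045991  0.10845151]
scroll [ 0.51750684 -0.40027238] [ 0.49515713 -0.48439125] [ 0.50633198 -0.44233181] 75.12072768849231
[[ 37  42  46  54  56  59  55  55  60  68  94 110]
 [ 20  20  21  39  44  55  56  52  53  53  56  69]
 [ 53  45  32  19  11  20  40  39  52  53  54  53]
 [106 108 106  63  41  35  19  14  16  43  38  54]]
```

Call:
play_rows --plan '[[[0, 0, 0], [0, 0, -0.92], -1], [[0, 0, 0], [0, 0, -0.92], -1], [[0, 0, 0], [0, 0, -0.92], -1], [[0, 0, 0], [0, 0, -0.92], -1], [[0, 0, 0], [0, 0, -0.92], -1], [[0, 0, 0], [0, 0, -0.92], -1], [[0, 0, 0], [0, 0, -0.92], -1], [[0.9, 0.7, 0], [0, 0, 0], -1], [[0.9, 0.7, 0], [0, 0, 0], -1], [[0.9, 0.7, 0], [0, 0, 0], -1], [[0.9, 0.7, 0], [0, 0, 0], -1], [[0.9, 0.7, 0], [0, 0, 0], -1], [[0.9, 0.7, 0], [0, 0, 0], -1], [[0.9, 0.7, 0], [0, 0, 0], -1], [[0.9, 0.7, 0], [0, 0, 0], -1], [[0.9, 0.7, 0], [0, 0, 0], -1], [[0.9, 0.7, 0], [0, 0, 0], -1], [[0.9, 0.7, 0], [0, 0, 0], -1], [[0.9, 0.7, 0], [0, 0, 0], -1], [[0.9, 0.7, 0], [0, 0, 0], -1]]' --newtons 50

```text
clock: 3.45
position: [0.4767, -0.4024, 0.2453]
tool_rot: [3.142, 0.0, 1.232]
force: [-0.2, -0.3, -0.1]
grip_width: 0.0855
finger_force: 0.0
```

```bash
cat > go.py <<'E'
import sys; from h import *
from scipy.spatial.transform import Rotation as Ro
# usage: go.py x y z yaw -> tool-axis shift (units) from now, at the present orientation, and turn
a=[float(v) for v in sys.argv[1:5]];s=bot.observe();R=Ro.from_euler("xyz",s["tool_rot"])
print("t",round(float(s["clock"]),2),"pos",np.round(s["position"],4),"rpy",np.round(s["tool_rot"],3),"w",round(float(s["grip_width"]),4),"q",np.round(s["qpos"],2),"F",np.round(s["force"],1))
print("shift now",np.round(R.inv().apply(np.array(a[:3])-s["position"])/.025,2))
T=Ro.from_euler("xyz",[np.pi,0,a[3]]);print("turn",np.round((R.inv()*T).as_rotvec()/.15,2),"shift after turn",np.round(T.inv().apply(np.array(a[:3])-s["position"])/.025,2))
E
python3 go.py .603 -.3235 .022 1.234
```

```text
t 3.45 pos [ 0.4767 -0.4024  0.2453] rpy [3.142 0.    1.232] w 0.0855 q [ 0.83  0.54 -0.33  1.59  0.19  1.05  0.11] F [-0.2 -0.3 -0.1]
shift now [4.66 3.71 8.93]
turn [ 0.    0.   -0.02] shift after turn [4.65 3.73 8.93]
```

Call:
play_rows --plan '[[[0.93, 0.74, 0], [0, 0, 0], -1], [[0.93, 0.74, 0], [0, 0, 0], -1], [[0.93, 0.74, 0], [0, 0, 0], -1], [[0.93, 0.74, 0], [0, 0, 0], -1], [[0.93, 0.74, 0.5], [0, 0, 0], -1], [[0, 0, 1], [0, 0, 0], -1], [[0, 0, 1], [0, 0, 0], -1], [[0, 0, 1], [0, 0, 0], -1], [[0, 0, 1], [0, 0, 0], -1], [[0, 0, 1], [0, 0, 0], -1], [[0, 0, 1], [0, 0, 0], -1], [[0, 0, 1], [0, 0, 0], -1], [[0, 0, 0.9], [0, 0, 0], -1], [[0, 0, 0.5], [0, 0, 0], -1], [[0, 0, 0], [0, 0, 0], -1], [[0, 0, 0], [0, 0, 0], -1]]'

```text
clock: 5.45
position: [0.6024, -0.3242, 0.0237]
tool_rot: [3.14, 0.0, 1.232]
force: [-0.5, -0.1, -0.7]
grip_width: 0.0853
finger_force: 0.0
```

Call:
play_rows --plan '[[[0, 0, 0], [0, 0, 0], 0.5], [[0, 0, 0], [0, 0, 0], 0.5], [[0, 0, 0], [0, 0, 0], 0.5], [[0, 0, 0], [0, 0, 0], 0.5], [[0, 0, 0], [0, 0, 0], 0.5], [[0, 0, 0], [0, 0, 0], 0.5]]'

```text
clock: 6.2
position: [0.6022, -0.3242, 0.0235]
tool_rot: [3.141, 0.0, 1.232]
force: [-0.2, -0.0, 6.2]
grip_width: 0.0413
finger_force: 51.8
```

Call:
play_rows --plan '[[[0, 0, -0.5], [0, 0, 0], 0.5], [[0, 0, -1], [0, 0, 0], 0.5], [[0, 0, -1], [0, 0, 0], 0.5], [[0, 0, -1], [0, 0, 0.94], 0.5], [[0, 0, -1], [0, 0, 0.94], 0.5], [[0, 0, -1], [0, 0, 0.94], 0.5], [[0, 0, -1], [0, 0, 0.94], 0.5], [[0, 0, 0], [0, 0, 0.94], 0.5], [[0, 0, 0], [0, 0, 0.94], 0.5], [[0, 0, 0], [0, 0, 0.94], 0.5], [[0, 0, 0], [0, 0, 0.94], 0.5], [[0, 0, 0], [0, 0, 0.94], 0.5], [[0, 0, 0], [0, 0, 0], 0.5]]'

```text
clock: 7.82
position: [0.6018, -0.3236, 0.1857]
tool_rot: [-3.141, 0.0, -0.036]
force: [-0.2, -0.1, -3.5]
grip_width: 0.0414
finger_force: 51.7
```

```bash
python3 go.py .5882 .1399 .059 -.040
```

```text
t 7.83 pos [ 0.6018 -0.3236  0.1857] rpy [-3.141  0.    -0.036] w 0.0414 q [ 0.4   0.68  0.01  1.49 -0.01  0.98 -1.2 ] F [-0.2 -0.1 -3.5]
shift now [ -1.21 -18.51   5.07]
turn [-0.    0.    0.03] shift after turn [ -1.29 -18.5    5.07]
```

Call:
play_rows --plan '[[[-0.06, -0.97, 0], [0, 0, 0], 0.5], [[-0.06, -0.97, 0], [0, 0, 0], 0.5], [[-0.06, -0.97, 0], [0, 0, 0], 0.5], [[-0.06, -0.97, 0], [0, 0, 0], 0.5], [[-0.06, -0.97, 0], [0, 0, 0], 0.5], [[-0.06, -0.97, 0], [0, 0, 0], 0.5], [[-0.06, -0.97, 0], [0, 0, 0], 0.5], [[-0.06, -0.97, 0], [0, 0, 0], 0.5], [[-0.06, -0.97, 0], [0, 0, 0], 0.5], [[-0.06, -0.97, 0], [0, 0, 0], 0.5], [[-0.06, -0.97, 0], [0, 0, 0], 0.5], [[-0.06, -0.97, 0], [0, 0, 0], 0.5], [[-0.06, -0.97, 0], [0, 0, 0], 0.5], [[-0.06, -0.97, 0], [0, 0, 0], 0.5], [[-0.06, -0.97, 0], [0, 0, 0], 0.5], [[-0.06, -0.97, 0], [0, 0, 0], 0.5], [[-0.06, -0.97, 0], [0, 0, 0], 0.5], [[-0.06, -0.97, 0], [0, 0, 0], 0.5], [[-0.06, -0.97, 0], [0, 0, 0], 0.5]]'

```text
clock: 10.2
position: [0.5899, 0.1392, 0.1854]
tool_rot: [-3.142, -0.0, -0.036]
force: [1.0, -0.5, -4.4]
grip_width: 0.0416
finger_force: 51.7
```

Call:
play_rows --plan '[[[0, 0, 1], [0, 0, 0], 0.5], [[0, 0, 1], [0, 0, 0], 0.5], [[0, 0, 0], [0, 0, 0], 0.5]]'

```text
clock: 10.58
position: [0.5892, 0.1381, 0.1341]
tool_rot: [3.141, 0.003, -0.036]
force: [0.3, 0.0, -4.3]
grip_width: 0.041
finger_force: 51.9
```

```bash
python3 go.py .5882 .1399 .059 -.040; python3 - <<'E'
from h import *
f=grab_frame("scene");save(f,"s1.png");cv2.imwrite("pics/s1c.png",cv2.resize(f["pixels"][100:300,300:540],None,fx=3,fy=3)[...,::-1])
E
```

```text
t 10.57 pos [0.5892 0.1381 0.1341] rpy [ 3.141e+00  3.000e-03 -3.600e-02] w 0.041 q [-0.31  0.63 -0.03  1.74  0.02  0.78 -1.95] F [ 0.3  0.  -4.3]
shift now [-0.03 -0.07  3.  ]
turn [0.01 0.02 0.03] shift after turn [-0.04 -0.07  3.  ]
```

View pics/s1c.png

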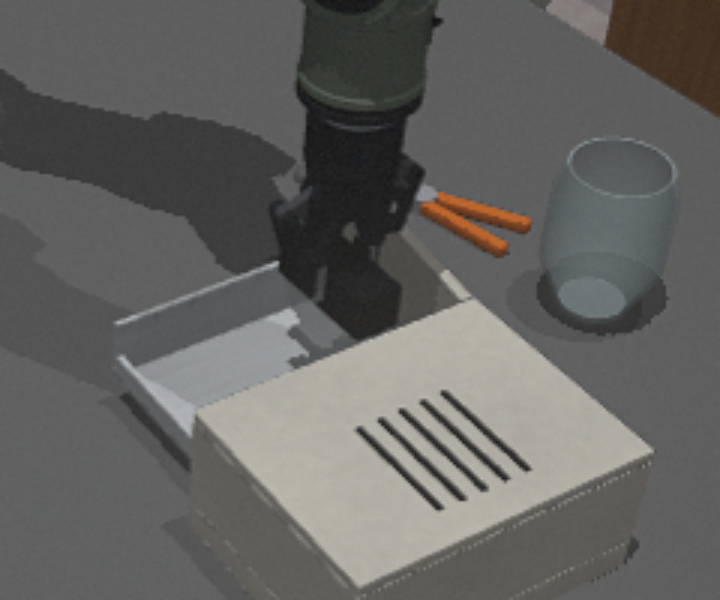

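The sleeve hangs over the left half of the tray (crop pixel 365,295), and the fingers clear the door (440,260). I'll lower it.

Call:
play_rows --plan '[[[0, 0, 1], [0, 0, 0], 0.5], [[0, 0, 1], [0, 0, 0], 0.5], [[0, 0, 0.6], [0, 0, 0], 0.5], [[0, 0, 0.35], [0, 0, 0], 0.5], [[0, 0, 0], [0, 0, 0], 0.5], [[0, 0, 0], [0, 0, 0], 0.5]]'

```text
clock: 11.38
position: [0.591, 0.1376, 0.0624]
tool_rot: [-3.141, -0.001, -0.037]
force: [-0.7, 0.3, -4.2]
grip_width: 0.0411
finger_force: 52.0
```

Call:
play_rows --plan '[[[0, 0, 0.12], [0, 0, 0], 0.5], [[0, 0, 0.06], [0, 0, 0], 0.5], [[0, 0, 0], [0, 0, 0], 0.5]]'

```text
clock: 11.75
position: [0.591, 0.1375, 0.0574]
tool_rot: [-3.141, -0.001, -0.037]
force: [0.8, -0.3, 0.7]
grip_width: 0.0415
finger_force: 52.6
```

Call:
play_rows --plan '[[[0, 0, 0], [0, 0, 0], -0.3], [[0, 0, 0], [0, 0, 0], -0.3], [[0, 0, 0], [0, 0, 0], -0.3], [[0, 0, -0.5], [0, 0, 0], -0.3], [[0, 0, -1], [0, 0, 0], -0.3], [[0, 0, -1], [0, 0, 0], -0.3], [[0, 0, -1], [0, 0, 0], -0.3], [[0, 0, -1], [0, 0, 0], -0.3], [[0, 0, 0], [0, 0, 0], -0.3]]'

```text
clock: 12.88
position: [0.5915, 0.1377, 0.1721]
tool_rot: [-3.14, -0.003, -0.037]
force: [-1.2, -1.0, -0.1]
grip_width: 0.0556
finger_force: 0.0
```

```bash
python3 go.py .509 -.438 .017 1.308
```

```text
t 12.88 pos [0.5915 0.1377 0.1721] rpy [-3.14e+00 -3.00e-03 -3.70e-02] w 0.0556 q [-0.31  0.58 -0.02  1.72  0.02  0.84 -1.95] F [-1.2 -1.  -0.1]
shift now [-2.46 23.14  6.17]
turn [ 0.01 -0.03 -8.97] shift after turn [-23.09   2.8    6.21]
```

Call:
play_rows --plan '[[[-0.1, 0.97, 0], [0, 0, 0], -1], [[-0.1, 0.97, 0], [0, 0, 0], -1], [[-0.1, 0.97, 0], [0, 0, 0], -1], [[-0.1, 0.97, 0], [0, 0, 0], -1], [[-0.1, 0.97, 0], [0, 0, 0], -1], [[-0.1, 0.97, 0], [0, 0, 0], -1], [[-0.1, 0.97, 0], [0, 0, 0], -1], [[-0.1, 0.97, 0], [0, 0, 0], -1], [[-0.1, 0.97, 0], [0, 0, 0], -1], [[-0.1, 0.97, 0], [0, 0, 0], -1], [[-0.1, 0.97, 0], [0, 0, 0], -1], [[-0.1, 0.97, 0], [0, 0, 0], -1], [[-0.1, 0.97, 0], [0, 0, 0], -1], [[-0.1, 0.97, 0], [0, 0, 0], -1], [[-0.1, 0.97, 0], [0, 0, 0], -1], [[-0.1, 0.97, 0], [0, 0, 0], -1], [[-0.1, 0.97, 0], [0, 0, 0], -1], [[-0.1, 0.97, 0], [0, 0, 0], -1], [[-0.1, 0.97, 0], [0, 0, 0], -1], [[-0.1, 0.97, 0], [0, 0, 0], -1]]'

```text
clock: 15.38
position: [0.5212, -0.3467, 0.169]
tool_rot: [-3.141, 0.001, -0.038]
force: [-0.5, -0.2, 0.8]
grip_width: 0.0853
finger_force: 0.0
```

```bash
python3 go.py .509 -.438 .017 1.308; python3 - <<'E'
from fit import *
f=grab_frame("top");W=cloud(f);P=W.reshape(-1,3)
o=np.array([.6556,.0871]);ex=np.array([.9992,-.0401]);ey=-np.array([-.0401*-1,-.9992])
ey=np.array([.0401,.9992]);d=P[:,:2]-o;L=np.c_[d@ex,d@ey,P[:,2]]
q=L[(L[:,0]>-.15)&(L[:,0]<0.02)&(abs(L[:,1])<.1)&(L[:,2]>.066)&(L[:,2]<.09)];print("sleeve in tray",len(q),rect(q),np.median(q[:,2]))
k=L[(L[:,0]<-.1)&(L[:,0]>-.25)&(abs(L[:,1])<.11)&(L[:,2]>.08)&(L[:,2]<.095)];print("plate",np.percentile(k[:,0],[1,50,99]))
q=f["pixels"][235:270,415:480];cv2.imwrite("pics/sc.png",cv2.resize(q,None,fx=10,fy=10,interpolation=cv2.INTER_CUBIC)[...,::-1])
def plane(uv,z):
    K=np.array(f["camera_matrix"]);p=cv2.undistortPoints(np.array([[uv]],float),K,np.array(f["distortion"])).ravel()
    R=np.array(f["R"]);C=-R.T@f["t"];r=R.T@np.array([*p,1]);return np.round((C+r*(z-C[2])/r[2])[:2],4)
for r in regions_of("scroll","top"):
    v,u=np.nonzero(r["mask"]);print(r["p"],plane((u.mean(),v.mean()),.02),u.mean(),v.mean())
E
```

```text
t 15.38 pos [ 0.5212 -0.3467  0.169 ] rpy [-3.141e+00  1.000e-03 -3.800e-02] w 0.0853 q [ 0.49  0.61  0.    1.67 -0.    0.87 -1.12] F [-0.5 -0.2  0.8]
shift now [-0.34  3.67  6.08]
turn [-0.01  0.01 -8.97] shift after turn [-3.65  0.48  6.08]
sleeve in tray 711 (array([-0.066 ,  0.0479]), array([0.1114, 0.0431]), 0.58) 0.07587696323782728
plate [-0.15757362 -0.15499202 -0.11754503]
0.56 [ 0.4643 -0.6294] 512.9724137931034 271.6137931034483
0.54 [ 0.678  -0.5055] 466.9795918367347 191.92244897959185
```

View pics/sc.png

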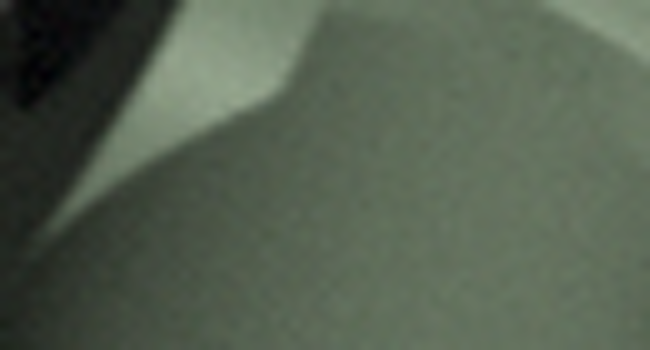

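```bash
python3 - <<'E'
from fit import *
f=grab_frame("top")
K=np.array(f["camera_matrix"]);R=np.array(f["R"]);C=-R.T@f["t"]
def plane(uv,z):
    p=cv2.undistortPoints(np.array(uv,float).reshape(-1,1,2),K,np.array(f["distortion"])).reshape(-1,2)
    r=np.c_[p,np.ones(len(p))]@R;return (C+r*((z-C[2])/r[:,2])[:,None])[:,:2]
G=np.load("top0.npz")["px"].astype(int).max(2)[238:266,418:478]
for lo,hi in((0,75),(45,75)):
    v,u=np.nonzero((G>=lo)&(G<hi));X=plane(np.c_[u+418,v+238],.022);print(len(X),X.mean(0),rect(X))
    c=X.mean(0)
    s=X[np.hypot(*(X-c).T)<.03];m=s.mean(0);d=np.linalg.svd(s-m,full_matrices=False)[2][0];print(" mid",m,np.degrees(np.arctan2(d[1],d[0])),(s-m).std(0))
P=np.load("scene0.npz")["W"].reshape(-1,3);g=np.load("scene0.npz")["px"].reshape(-1,3).astype(int).max(1)
q=P[(P[:,0]>.45)&(P[:,0]<.57)&(P[:,1]>-.52)&(P[:,1]<-.36)&(P[:,2]>.02)&(P[:,2]<.03)&(g<90)];print(len(q),q.mean(0),rect(q))
E
```

```text
437 [ 0.50785009 -0.44686119] (array([ 0.5074, -0.4448]), array([0.0403, 0.1416]), 4.3)
 mid [ 0.50717202 -0.44784447] -104.67836085217067 [0.00652595 0.0166854 ]
278 [ 0.50846888 -0.44803973] (array([ 0.5074, -0.4448]), array([0.0403, 0.1416]), 4.3)
 mid [ 0.50862351 -0.45101534] -102.65593592063455 [0.00696386 0.01716624]
326 [ 0.51122632 -0.4544414   0.02331953] (array([ 0.511, -0.453]), array([0.04  , 0.1343]), 4.19)
```

Call:
play_rows --plan '[[[0, 0, 0], [0, 0, -1], -1], [[0, 0, 0], [0, 0, -1], -1], [[0, 0, 0], [0, 0, -1], -1], [[0, 0, 0], [0, 0, -1], -1], [[0, 0, 0], [0, 0, -1], -1], [[0, 0, 0], [0, 0, -1], -1], [[0, 0, 0], [0, 0, -1], -1], [[0, 0, 0], [0, 0, -1], -1], [[0, 0, 0], [0, 0, -1], -1], [[-1, 0.15, 0], [0, 0, 0], -1], [[-1, 0.15, 0], [0, 0, 0], -1], [[-1, 0.15, 0], [0, 0, 0], -1], [[-1, 0.15, 0.5], [0, 0, 0], -1], [[0, 0, 1], [0, 0, 0], -1], [[0, 0, 1], [0, 0, 0], -1], [[0, 0, 0.5], [0, 0, 0], -1], [[0, 0, 0], [0, 0, 0], -1]]'

```text
clock: 17.65
position: [0.5112, -0.4454, 0.0935]
tool_rot: [-3.14, -0.001, 1.313]
force: [-0.4, -0.0, 0.1]
grip_width: 0.0854
finger_force: 0.0
```

```bash
python3 go.py .509 -.449 .017 1.31; python3 - <<'E'
from h import *
f=grab_frame("scene");cv2.imwrite("pics/s2c.png",cv2.resize(f["pixels"][210:360,110:310],None,fx=4,fy=4)[...,::-1])
E
```

```text
t 17.65 pos [ 0.5112 -0.4454  0.0935] rpy [-3.140e+00 -1.000e-03  1.313e+00] w 0.0854 q [ 0.82  0.79 -0.31  1.54  0.29  0.85  0.15] F [-0.4 -0.   0.1]
shift now [-0.16 -0.04  3.06]
turn [-0.01 -0.01  0.02] shift after turn [-0.16 -0.05  3.06]
```

View pics/s2c.png

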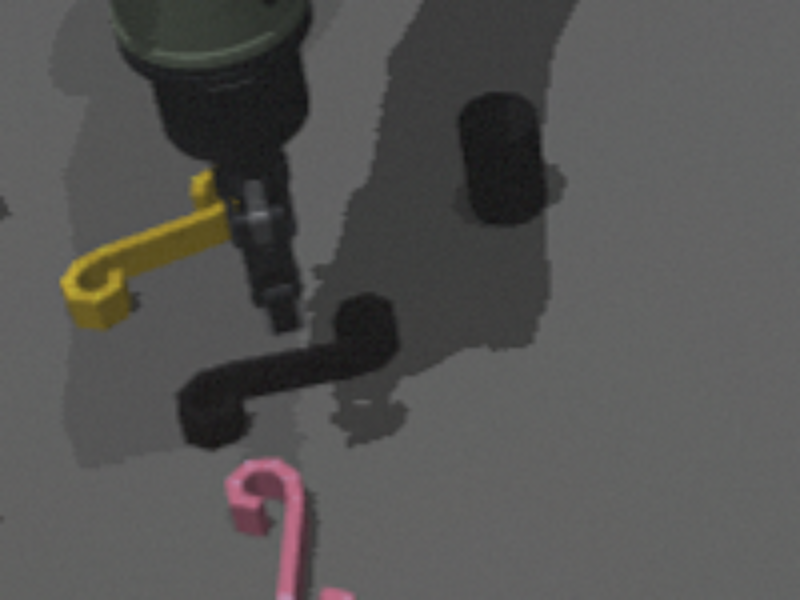

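The gripper is above the black scroll's straight part (crop 290,370). The pink end (265,470) is close to the front finger, so I'll narrow the opening before descending.

Call:
play_rows --plan '[[[-0.16, 0, 0], [0, 0, 0], -0.2], [[0, 0, 0], [0, 0, 0], -0.2], [[0, 0, 0.9], [0, 0, 0], -0.2], [[0, 0, 0.9], [0, 0, 0], -0.2], [[0, 0, 0.8], [0, 0, 0], -0.2], [[0, 0, 0.46], [0, 0, 0], -0.2], [[0, 0, 0], [0, 0, 0], -0.2], [[0, 0, 0], [0, 0, 0], -0.2]]'

```text
clock: 18.7
position: [0.5108, -0.4499, 0.0186]
tool_rot: [3.141, 0.0, 1.313]
force: [0.1, -0.3, 0.0]
grip_width: 0.0513
finger_force: 0.0
```

Call:
play_rows --plan '[[[0, 0, 0], [0, 0, 0], 1], [[0, 0, 0], [0, 0, 0], 1], [[0, 0, 0], [0, 0, 0], 1], [[0, 0, 0], [0, 0, 0], 1], [[0, 0, 0], [0, 0, 0], 1], [[0, 0, 0], [0, 0, 0], 1]]'

```text
clock: 19.45
position: [0.5107, -0.4499, 0.0186]
tool_rot: [3.141, 0.0, 1.313]
force: [-1.6, 1.4, 5.0]
grip_width: 0.0065
finger_force: 52.0
```

Call:
play_rows --plan '[[[0, 0, -0.5], [0, 0, 0], 1], [[0, 0, -1], [0, 0, 0], 1], [[0, 0, -1], [0, 0, 0], 1], [[0, 0, -1], [0, 0, 0], 1], [[0, 0, -1], [0, 0, 1], 1], [[0, 0, -1], [0, 0, 1], 1], [[0, 0, -1], [0, 0, 1], 1], [[0, 0, 0], [0, 0, 1], 1], [[0, 0, 0], [0, 0, 1], 1], [[0, 0, 0], [0, 0, 1], 1], [[0, 0, 0], [0, 0, 1], 1], [[0, 0, 0], [0, 0, 1], 1], [[0, 0, 0], [0, 0, 1], 1], [[0, 0, 0], [0, 0, 0], 1]]'

```text
clock: 21.2
position: [0.5107, -0.4493, 0.1811]
tool_rot: [3.142, -0.0, -0.036]
force: [0.5, -0.1, -2.0]
grip_width: 0.0068
finger_force: 50.9
```

```bash
python3 go.py .5784 .0452 .054 -.040; python3 - <<'E'
from fit import *
f=grab_frame("scene");cv2.imwrite("pics/s3c.png",cv2.resize(f["pixels"][180:330,100:300],None,fx=4,fy=4)[...,::-1])
s=bot.observe();W=cloud(f);p=s["position"];y=s["tool_rot"][2]
d=W.reshape(-1,3)-p;L=np.c_[d[:,0]*np.cos(y)+d[:,1]*np.sin(y),-d[:,0]*np.sin(y)+d[:,1]*np.cos(y),d[:,2]]
q=L[(abs(L[:,0])<.1)&(abs(L[:,1])<.07)&(L[:,2]>-.03)&(L[:,2]<.012)];print(len(q),np.percentile(q[:,0],[1,5,95,99]),np.percentile(q[:,1],[1,99]),np.percentile(q[:,2],[1,99]))
E
```

```text
t 21.2 pos [ 0.5107 -0.4493  0.1811] rpy [ 3.142 -0.    -0.036] w 0.0068 q [ 0.63  0.68  0.01  1.5  -0.01  0.97 -0.97] F [ 0.5 -0.1 -2. ]
shift now [  1.99 -19.87   5.08]
turn [ 0.   -0.    0.03] shift after turn [  1.92 -19.87   5.08]
606 [-0.05943243 -0.04198269  0.06135248  0.0627727 ] [-0.03921498  0.0353022 ] [-0.01998747  0.01119725]
```

View pics/s3c.png

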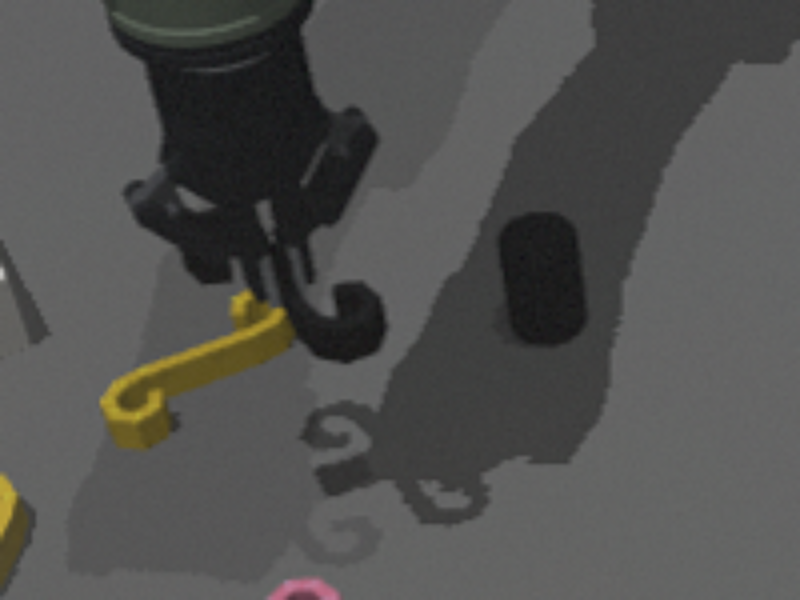

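The scroll is gripped at its middle (crop 290,280) and hangs level. The depth check puts it centred on the tool within 2 mm, so I'll carry it over.

Call:
play_rows --plan '[[[0.1, -0.99, 0], [0, 0, 0], 1], [[0.1, -0.99, 0], [0, 0, 0], 1], [[0.1, -0.99, 0], [0, 0, 0], 1], [[0.1, -0.99, 0], [0, 0, 0], 1], [[0.1, -0.99, 0], [0, 0, 0], 1], [[0.1, -0.99, 0], [0, 0, 0], 1], [[0.1, -0.99, 0], [0, 0, 0], 1], [[0.1, -0.99, 0], [0, 0, 0], 1], [[0.1, -0.99, 0], [0, 0, 0], 1], [[0.1, -0.99, 0], [0, 0, 0], 1], [[0.1, -0.99, 0], [0, 0, 0], 1], [[0.1, -0.99, 0], [0, 0, 0], 1], [[0.1, -0.99, 0], [0, 0, 0], 1], [[0.1, -0.99, 0], [0, 0, 0], 1], [[0.1, -0.99, 0], [0, 0, 0], 1], [[0.1, -0.99, 0], [0, 0, 0], 1], [[0.1, -0.99, 0], [0, 0, 0], 1], [[0.1, -0.99, 0], [0, 0, 0], 1], [[0.1, -0.99, 0], [0, 0, 0], 1], [[0.1, -0.99, 0], [0, 0, 0], 1]]'

```text
clock: 23.75
position: [0.5787, 0.0446, 0.1807]
tool_rot: [-3.142, -0.0, -0.036]
force: [0.2, 0.3, -1.8]
grip_width: 0.0066
finger_force: 50.9
```

Call:
play_rows --plan '[[[0, 0, 1], [0, 0, 0], 1], [[0, 0, 1], [0, 0, 0], 1], [[0, 0, 0], [0, 0, 0], 1]]'

```text
clock: 24.12
position: [0.5777, 0.0436, 0.1294]
tool_rot: [3.141, 0.003, -0.036]
force: [-0.1, -0.1, -1.4]
grip_width: 0.0067
finger_force: 50.8
```

```bash
python3 go.py .5784 .0452 .053 -.040
```

```text
t 24.12 pos [0.5777 0.0436 0.1294] rpy [ 3.141e+00  3.000e-03 -3.600e-02] w 0.0067 q [-0.16  0.6  -0.03  1.82  0.03  0.73 -1.81] F [-0.1 -0.1 -1.4]
shift now [ 0.03 -0.07  3.06]
turn [0.   0.02 0.03] shift after turn [ 0.02 -0.07  3.06]
```

Call:
play_rows --plan '[[[0, 0, 1], [0, 0, 0], 1], [[0, 0, 1], [0, 0, 0], 1], [[0, 0, 0.6], [0, 0, 0], 1], [[0, 0, 0.35], [0, 0, 0], 1], [[0, 0, 0.1], [0, 0, 0], 1], [[0, 0, 0.05], [0, 0, 0], 1], [[0, 0, 0], [0, 0, 0], 1]]'

```text
clock: 25.0
position: [0.5791, 0.0431, 0.0535]
tool_rot: [-3.141, -0.001, -0.037]
force: [0.3, -0.1, -1.4]
grip_width: 0.0071
finger_force: 51.0
```

Call:
play_rows --plan '[[[0, 0, 0.07], [0, 0, 0], 1], [[0, 0, 0], [0, 0, 0], 1]]'

```text
clock: 25.25
position: [0.5801, 0.0431, 0.0525]
tool_rot: [-3.141, -0.003, -0.037]
force: [0.4, -0.7, 12.3]
grip_width: 0.0071
finger_force: 52.8
```

Call:
play_rows --plan '[[[0, 0, 0], [0, 0, 0], 0.4], [[0, 0, 0], [0, 0, 0], 0.4], [[0, 0, 0], [0, 0, 0], 0.4], [[0, 0, -0.5], [0, 0, 0], 0.4], [[0, 0, -1], [0, 0, 0], 0.4], [[0, 0, -1], [0, 0, 0], 0.4], [[0, 0, -1], [0, 0, 0], 0.4], [[0, 0, -1], [0, 0, 0], 0.4], [[0, 0, 0], [0, 0, 0], 0.4]]'

```text
clock: 26.38
position: [0.5798, 0.0432, 0.1663]
tool_rot: [-3.141, -0.003, -0.037]
force: [0.4, -0.8, -0.4]
grip_width: 0.0257
finger_force: 0.0
```

```bash
python3 go.py .45 .093 .075 -.040;
```

```text
t 26.38 pos [0.5798 0.0432 0.1663] rpy [-3.141e+00 -3.000e-03 -3.700e-02] w 0.0257 q [-0.15  0.55 -0.03  1.79  0.02  0.8  -1.8 ] F [ 0.4 -0.8 -0.4]
shift now [-5.28 -1.79  3.63]
turn [-0.   -0.02  0.02] shift after turn [-5.27 -1.78  3.65]
```

Call:
play_rows --plan '[[[-0.9, -0.35, 0], [0, 0, 0], 1], [[-0.9, -0.35, 0], [0, 0, 0], 1], [[-0.9, -0.35, 0], [0, 0, 0], 1], [[-0.9, -0.35, 0], [0, 0, 0], 1], [[-0.9, -0.35, 0], [0, 0, 0], 1], [[-0.9, -0.35, 0], [0, 0, 0], 1], [[0, 0, 0], [0, 0, 0], 1]]'

```text
clock: 27.25
position: [0.4447, 0.1011, 0.1638]
tool_rot: [3.142, 0.001, -0.036]
force: [0.3, -1.0, 0.1]
grip_width: -0.0
finger_force: 0.0
```

```bash
python3 go.py .446 .0955 .075 -.040; python3 - <<'E'
from fit import *
f=grab_frame("scene");cv2.imwrite("pics/s4c.png",cv2.resize(f["pixels"][120:270,300:500],None,fx=4,fy=4)[...,::-1])
o=np.array([.6556,.0871]);ex=np.array([.9992,-.0401]);ey=np.array([.0401,.9992])
f=grab_frame("top");P=cloud(f).reshape(-1,3);d=P[:,:2]-o;L=np.c_[d@ex,d@ey,P[:,2]]
q=L[(L[:,0]>-.15)&(L[:,0]<-.003)&(abs(L[:,1])<.1)&(L[:,2]>.045)&(L[:,2]<.085)]
s=q[q[:,1]>.02];print("sl",len(s),rect(s));s=q[q[:,1]<.01];print("scroll",len(s),rect(s),np.percentile(s,[1,99],axis=0))
E
```

```text
t 27.25 pos [0.4447 0.1011 0.1638] rpy [ 3.142e+00  1.000e-03 -3.600e-02] w -0.0 q [-0.31  0.38 -0.05  2.11  0.03  0.66 -1.99] F [ 0.3 -1.   0.1]
shift now [0.06 0.22 3.55]
turn [0.   0.01 0.03] shift after turn [0.06 0.22 3.55]
sl 809 (array([-0.071 ,  0.0476]), array([0.1232, 0.0437]), 0.39)
scroll 311 (array([-0.0754, -0.0475]), array([0.1322, 0.0379]), 22.16) [[-0.13610881 -0.08414825  0.04600495]
 [-0.01489862 -0.01149939  0.06356898]]
```

View pics/s4c.png

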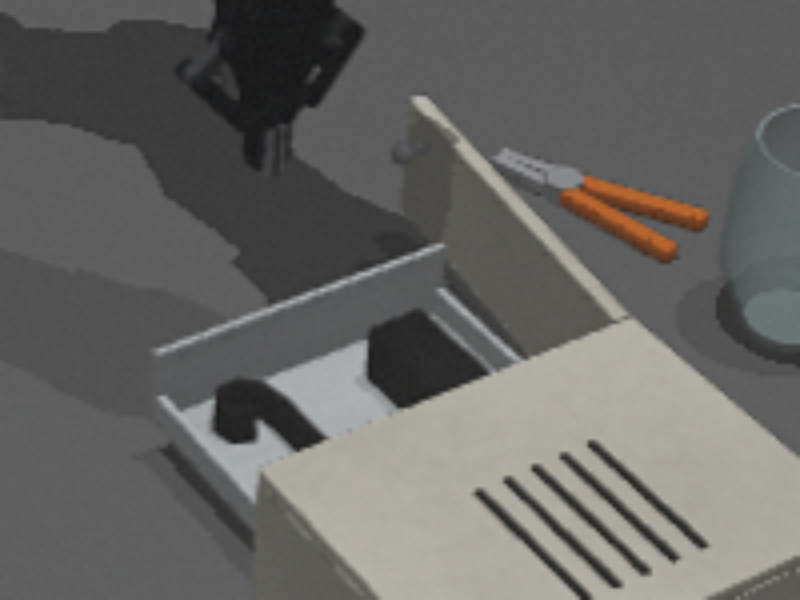

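Both parts lie flat and side by side in the tray: the scroll at (265,410) and the sleeve at (425,360). The gripper is ahead of the front plate, so now I push the tray.

Call:
play_rows --plan '[[[0, 0.2, 0.9], [0, 0, 0], 1], [[0, 0, 0.9], [0, 0, 0], 1], [[0, 0, 0.9], [0, 0, 0], 1], [[0, 0, 0.8], [0, 0, 0], 1], [[0, 0, 0], [0, 0, 0], 1], [[0.5, 0, 0], [0, 0, 0], 1], [[0.5, 0, 0], [0, 0, 0], 1], [[0.4, 0, 0], [0, 0, 0], 1], [[0.4, 0, 0], [0, 0, 0], 1], [[0.4, 0, 0], [0, 0, 0], 1], [[0.4, 0, 0], [0, 0, 0], 1], [[0.4, 0, 0], [0, 0, 0], 1], [[0.4, 0, 0], [0, 0, 0], 1], [[0.4, 0, 0], [0, 0, 0], 1], [[0.4, 0, 0], [0, 0, 0], 1], [[0.4, 0, 0], [0, 0, 0], 1], [[0.4, 0, 0], [0, 0, 0], 1], [[0.4, 0, 0], [0, 0, 0], 1]]'

```text
clock: 29.6
position: [0.5813, 0.0905, 0.0763]
tool_rot: [3.142, 0.0, -0.037]
force: [-2.3, -2.2, -0.0]
grip_width: -0.0001
finger_force: 1.1
```

Call:
play_rows --plan '[[[0.4, 0, 0], [0, 0, 0], 1], [[0.4, 0, 0], [0, 0, 0], 1], [[0.4, 0, 0], [0, 0, 0], 1], [[0.4, 0, 0], [0, 0, 0], 1], [[0.2, 0, 0], [0, 0, 0], 1], [[0.2, 0, 0], [0, 0, 0], 1], [[0.1, 0, 0], [0, 0, 0], 1], [[0, 0, 0], [0, 0, 0], 1]]'

```text
clock: 30.6
position: [0.6334, 0.0888, 0.0764]
tool_rot: [-3.141, -0.001, -0.037]
force: [0.4, -0.3, -0.4]
grip_width: -0.0
finger_force: 0.0
```

```bash
cat > tr.py <<'E'
from fit import *
o=np.array([.6556,.0871]);ex=np.array([.9992,-.0401]);ey=np.array([.0401,.9992])
s=bot.observe();d=s["position"][:2]-o;print("tcp local",d@ex,d@ey,s["force"])
for c in("top","scene"):
    f=grab_frame(c);P=cloud(f).reshape(-1,3);d=P[:,:2]-o;L=np.c_[d@ex,d@ey,P[:,2]]
    k=L[(L[:,0]<.02)&(L[:,0]>-.2)&(abs(L[:,1])<.1)&(abs(L[:,1])>.04)&(L[:,2]>.04)&(L[:,2]<.1)];print(c,len(k),np.percentile(k,[2,50,98],axis=0).round(3).tolist() if len(k) else "")
E
python3 tr.py
```

```text
tcp local -0.02228193137491216 0.0008267524389300481 [ 0.41925742 -0.27376468 -0.36156173]
top 105 [[-0.012, -0.1, 0.042], [-0.011, -0.074, 0.071], [0.009, -0.052, 0.093]]
scene 0
```

Call:
play_rows --plan '[[[0.15, 0, 0], [0, 0, 0], 1], [[0.15, 0, 0], [0, 0, 0], 1], [[0.1, 0, 0], [0, 0, 0], 1], [[0, 0, 0], [0, 0, 0], 1]]'

```text
clock: 31.2
position: [0.6417, 0.0884, 0.0761]
tool_rot: [3.141, 0.003, -0.037]
force: [-15.9, 1.0, 8.6]
grip_width: -0.0002
finger_force: 0.1
```

Call:
play_rows --plan '[[[0.06, 0, 0], [0, 0, 0], 1], [[0, 0, 0], [0, 0, 0], 1]]'

```text
clock: 31.45
position: [0.6417, 0.0884, 0.076]
tool_rot: [3.141, 0.006, -0.037]
force: [-27.0, 0.3, 16.8]
grip_width: 0.0
finger_force: 0.7
```

```bash
python3 tr.py
```

```text
tcp local -0.013954710723964831 0.0007019714005470191 [-27.01214721   0.34642924  16.8308048 ]
top 93 [[-0.004, -0.099, 0.041], [-0.003, -0.076, 0.079], [0.001, -0.051, 0.092]]
scene 0
```

The tray is firmly home: 27 N against the stop with no movement. I back off and cross over the door to its outer side.

Call:
play_rows --plan '[[[-0.7, 0, 0], [0, 0, 0], 1], [[-1, 0, 0], [0, 0, 0], 1], [[-1, 0, 0], [0, 0, 0], 1], [[-1, 0, 0], [0, 0, 0], 1], [[-0.5, 0, -0.8], [0, 0, 0], 1], [[-0.5, 0, -0.8], [0, 0, 0], 1], [[-0.5, 0, -0.8], [0, 0, 0], 1], [[-0.5, 0, -0.8], [0, 0, 0], 1], [[0, 0, -0.8], [0, 0, 0], 1], [[0, -0.97, 0], [0, 0, 0], 1], [[0, -0.97, 0], [0, 0, 0], 1], [[0, -0.97, 0], [0, 0, 0], 1], [[0, -0.97, 0], [0, 0, 0], 1], [[0, -0.97, 0], [0, 0, 0], 1], [[0, -0.97, 0], [0, 0, 0], 1], [[0, -0.97, 0], [0, 0, 0], 1], [[0, -0.97, 0], [0, 0, 0], 1], [[0, 0, 0], [0, 0, 0], 1]]'

```text
clock: 33.8
position: [0.5091, 0.2897, 0.1762]
tool_rot: [-3.141, 0.0, -0.035]
force: [-0.1, 0.1, -0.2]
grip_width: 0.0001
finger_force: 0.0
```

```bash
python3 go.py .4995 .2885 .075 -.040; python3 tr.py; python3 - <<'E'
from fit import *
f=grab_frame("scene");cv2.imwrite("pics/s5c.png",cv2.resize(f["pixels"][90:270,300:540],None,fx=3.3,fy=3.3)[...,::-1])
E
```

```text
t 33.8 pos [0.5091 0.2897 0.1762] rpy [-3.141  0.    -0.035] w 0.0001 q [-0.57  0.54 -0.06  1.77  0.04  0.83 -2.26] F [-0.1  0.1 -0.2]
shift now [-0.38  0.07  4.05]
turn [-0.01  0.    0.03] shift after turn [-0.38  0.07  4.05]
tcp local -0.15449617151758285 0.1966067430081915 [-0.05224287  0.13287426 -0.18559671]
top 212 [[-0.004, -0.098, 0.043], [-0.003, -0.041, 0.081], [0.001, 0.097, 0.092]]
scene 0
```

View pics/s5c.png

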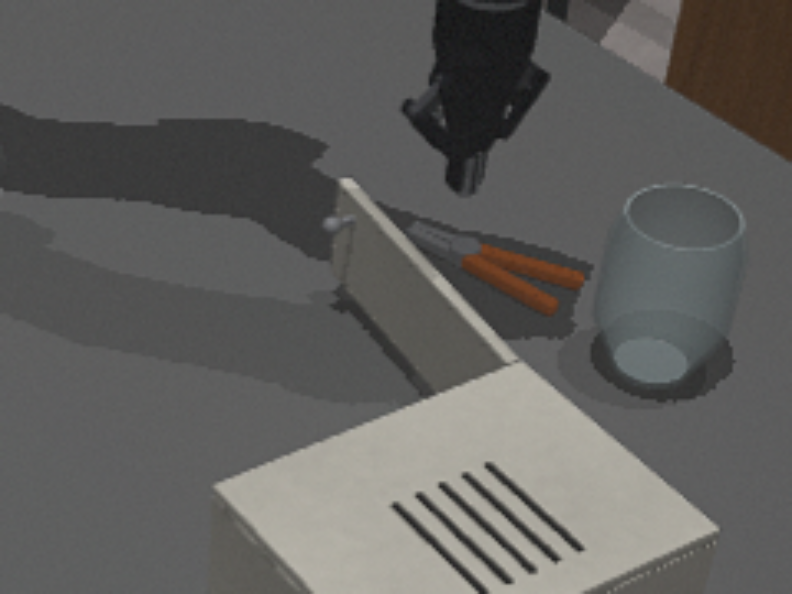

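The tray is flush and the closed fingers (465,180) are outside the door. The pliers and the shade are undisturbed. Next I descend and swing the door.

Call:
play_rows --plan '[[[-0.38, 0.05, 0.8], [0, 0, 0], 1], [[0, 0, 0.8], [0, 0, 0], 1], [[0, 0, 0.8], [0, 0, 0], 1], [[0, 0, 0.8], [0, 0, 0], 1], [[0, 0, 0.8], [0, 0, 0], 1], [[0, 0, 0], [0, 0, 0], 1], [[-0.04, 0.4, 0], [0, 0, 0], 1], [[-0.04, 0.4, 0], [0, 0, 0], 1], [[-0.05, 0.5, 0], [0, 0, 0], 1], [[-0.05, 0.5, 0], [0, 0, 0], 1], [[-0.05, 0.5, 0], [0, 0, 0], 1], [[-0.05, 0.5, 0], [0, 0, 0], 1], [[0.1, 0.5, 0], [0, 0, 0], 1], [[0.1, 0.5, 0], [0, 0, 0], 1], [[0.1, 0.5, 0], [0, 0, 0], 1], [[0.1, 0.5, 0], [0, 0, 0], 1], [[0, 0, 0], [0, 0, 0], 1]]'

```text
clock: 36.08
position: [0.4986, 0.1652, 0.0763]
tool_rot: [3.141, 0.0, -0.039]
force: [-0.2, -0.0, -0.0]
grip_width: 0.0002
finger_force: 0.0
```

```bash
cat > door.py <<'E'
from fit import *
o=np.array([.6556,.0871]);ex=np.array([.9992,-.0401]);ey=np.array([.0401,.9992])
s=bot.observe();d=s["position"][:2]-o;print("tcp local",d@ex,d@ey,s["position"][2],s["force"])
for c in("top","scene"):
    f=grab_frame(c);P=cloud(f).reshape(-1,3);g=f["pixels"].reshape(-1,3).min(1);d=P[:,:2]-o;L=np.c_[d@ex,d@ey,P[:,2]]
    k=L[(L[:,0]<-.02)&(L[:,0]>-.3)&(L[:,1]>-.16)&(L[:,1]<.2)&(L[:,2]>.105)&(L[:,2]<.124)&(g>90)]
    if len(k)>15:
        v=k[:,:2]-[-.006,.134];a=np.arctan2(-v[:,0],-v[:,1]);print(c,len(k),"angle",np.percentile(a,[10,50,90]))
E
python3 door.py
```

```text
tcp local -0.15997976866590782 0.0717099312313147 0.07626502145272275 [-0.23551438 -0.00557948 -0.00998387]
top 457 angle [0.86615677 0.90925164 0.95562118]
scene 558 angle [0.78814649 0.87144738 0.92188476]
```

Call:
play_rows --plan '[[[0.25, 0.45, 0], [0, 0, 0], 1], [[0.25, 0.45, 0], [0, 0, 0], 1], [[0.25, 0.45, 0], [0, 0, 0], 1], [[0.25, 0.4, 0], [0, 0, 0], 1], [[0.36, 0.36, 0], [0, 0, 0], 1], [[0.36, 0.36, 0], [0, 0, 0], 1], [[0.36, 0.36, 0], [0, 0, 0], 1], [[0.36, 0.36, 0], [0, 0, 0], 1], [[0.37, 0.2, 0], [0, 0, 0], 1], [[0.37, 0.2, 0], [0, 0, 0], 1], [[0.37, 0.2, 0], [0, 0, 0], 1], [[0.3, 0.2, 0], [0, 0, 0], 1], [[0, 0, 0], [0, 0, 0], 1]]'

```text
clock: 37.8
position: [0.5913, 0.0627, 0.0762]
tool_rot: [3.141, -0.0, -0.038]
force: [-0.8, 0.7, -0.2]
grip_width: -0.0
finger_force: 0.0
```

```bash
python3 door.py
```

```text
tcp local -0.06324210084818174 -0.027004026540391447 0.07623165325487437 [-0.75623622  0.73441817 -0.18582213]
top 124 angle [0.16657485 0.18704163 0.20865604]
scene 313 angle [0.14567733 0.1725447  0.20825595]
```

Now press past the catch.

Call:
play_rows --plan '[[[0.3, 0.1, 0], [0, 0, 0], 1], [[0.3, 0.1, 0], [0, 0, 0], 1], [[0.25, 0.1, 0], [0, 0, 0], 1], [[0.2, 0.05, 0], [0, 0, 0], 1], [[0.15, 0, 0], [0, 0, 0], 1], [[0.15, 0, 0], [0, 0, 0], 1], [[0, 0, 0], [0, 0, 0], 1]]'

```text
clock: 38.78
position: [0.6245, 0.053, 0.0762]
tool_rot: [3.142, 0.0, -0.037]
force: [0.1, -0.4, 0.9]
grip_width: -0.0002
finger_force: 0.0
```

```bash
python3 door.py
```

```text
tcp local -0.029680288518320677 -0.03529943969361485 0.07618435003826528 [ 0.07637829 -0.43909612  0.86351523]
```

Call:
play_rows --plan '[[[0.1, 0, 0], [0, 0, 0], 1], [[0.1, 0, 0], [0, 0, 0], 1], [[0, 0, 0], [0, 0, 0], 1]]'

```text
clock: 39.25
position: [0.6295, 0.053, 0.0763]
tool_rot: [-3.142, -0.0, -0.037]
force: [-0.6, 0.2, -0.1]
grip_width: 0.0
finger_force: 0.0
```

Call:
play_rows --plan '[[[0.08, 0, 0], [0, 0, 0], 1], [[0.08, 0, 0], [0, 0, 0], 1], [[0, 0, 0], [0, 0, 0], 1]]'

```text
clock: 39.62
position: [0.6296, 0.0526, 0.0751]
tool_rot: [3.14, 0.008, -0.038]
force: [-24.2, -0.3, 5.3]
grip_width: 0.0003
finger_force: 0.0
```

Firm contact at 24 N with a hard stop. I retreat and verify.

Call:
play_rows --plan '[[[-0.5, 0, 0], [0, 0, 0], 1], [[-1, 0, 0], [0, 0, 0], 1], [[-1, 0, 0], [0, 0, 0], 1], [[-1, 0, 0], [0, 0, 0], 1], [[-1, 0, -1], [0, 0, 0], 1], [[-0.5, 0, -1], [0, 0, 0], 1], [[0, 0, -1], [0, 0, 0], 1], [[0, 0, 0], [0, 0, 0], 1], [[0, 0, 0], [0, 0, 0], 1]]'

```text
clock: 40.75
position: [0.5083, 0.0575, 0.151]
tool_rot: [-3.142, -0.0, -0.037]
force: [0.7, 0.0, -0.0]
grip_width: -0.0
finger_force: 0.0
```

```bash
python3 door.py; python3 - <<'E'
from fit import *
o=np.array([.6556,.0871]);ex=np.array([.9992,-.0401]);ey=np.array([.0401,.9992])
f=grab_frame("top");P=cloud(f).reshape(-1,3);d=P[:,:2]-o;L=np.c_[d@ex,d@ey,P[:,2]]
for a,b in((.08,.13),(.0,.04),(-.08,-.04),(-.13,-.1)):
    k=L[(L[:,1]>a)&(L[:,1]<b)&(L[:,2]>.1)&(L[:,2]<.13)&(L[:,0]>-.06)&(L[:,0]<.1)];print(a,np.percentile(k[:,0],[0.5,2]).round(4))
for t in("round_sleeve","pliers","shade"):
    for r in regions_of(t,"top")[:1]: print(t,r["box"])
cv2.imwrite("pics/end.png",f["pixels"][60:360,60:560][...,::-1])
E
```

```text
tcp local -0.14600323970817378 -0.03551853008083106 0.15101194605983348 [ 0.66544928  0.04580765 -0.03591043]
0.08 [-0.0113 -0.011 ]
0.0 [-0.0116 -0.0111]
-0.08 [-0.012  -0.0112]
-0.13 [-0.012  -0.0114]
round_sleeve [375.6, 269.0, 394.7, 288.5]
pliers [116.2, 240.2, 143.1, 299.4]
shade [87.2, 179.2, 140.3, 230.3]
```

View pics/end.png

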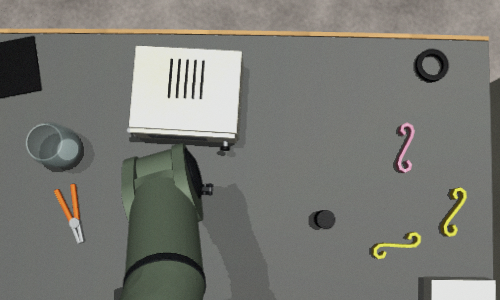

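The picture shows the door shut, parallel to the cabinet front (183,133), with its knob at (225,146). The bystanders are in their places and the robot touches nothing.

```bash
python3 -c "
from workcell import bot
print(bot.job_done())"
```

```text
the job is handed in; nothing more can be done
None
```

The square sleeve and the black scroll lie flat side by side in the tray, the tray was pushed home and then the door shut on its catch, the bystanders are where they were, and the job was handed in at about 41 s.

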